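# Unlock the clear box with the teal key and swing its lid open

### The job

Take the key with the teal grip from the steel key plate, push it fully home in the teal-ringed lock of the clear box and turn it clockwise to its stop (a quarter turn), so that the lid springs up. Then swing the lid right back until it rests open by itself, and leave the key in the lock. Do not disturb the other two keys, the kettlebells, the grip trainer or the bottle.

Things in the scene. Friction and masses are not known exactly. Their poses are not given: they have to be found in the camera images.
- teal_key_grip (a point): Centre of the teal grip of the key to use. The key stands upright, blade down, hanging in one of the three slots of the key plate (any of the three). The grip is a bar 70 mm long (this point's x axis), 16 mm thick (y) and 26 mm high (z). Under it is a round collar 22 mm across and 14 mm high, under that a flat steel blade 12 mm wide (along x), 5 mm thick (along y) and 34 mm long, its last 4 mm narrowed to 8 x 3 mm. The key is the same both ways round. Mass about 70 g.
- teal_key_seat (a point): Centre of the underside of the teal key's collar, 27 mm below teal_key_grip, where the blade begins; x along the width of the blade, z up. It rests on the key plate (75 mm above the shelf) and, with the key fully home, on the face of the lock.
- black_key_grip (a point): Centre of the grip of the black key, same shape as the teal one; leave it in its slot.
- grey_key_grip (a point): Centre of the grip of the light grey key, same shape as the teal one; leave it in its slot.
- keyplate: Fixed bent steel key plate, 100 x 240 mm, 75 mm high; origin at the centre of its underside, x to its back, z up. Its top sheet (3 mm) has three slots 9 mm wide, open to the front (-x), 75 mm apart along y; keys hang in them with the grip bar roughly along the plate's x (within 0.1 rad). Nothing stands above its top sheet but the keys. Lift keys straight up.
- lockbox: Fixed clear acrylic box, 235 mm (x) by 220 mm (y), top 100 mm above the shelf; origin on the shelf, its x axis pointing from the front to the hinged back, y to the left, z up. The front edge of the box is at x = -125 mm. The front strip of the top, from there to x = -51 mm, is fixed and carries the lock, whose axis is at x = -88 mm, y = 0; the lid covers the rest.
- keyway (a point): Centre of the brass face of the lock plug (35 mm across), 6 mm above the top of the box (106 mm above the shelf), in a teal ring 47 mm across. It turns with the plug: x along the length of the key slot, z up. The slot is 13.2 x 6.2 mm with its mouth flared by 2.5 mm all round (over the first 4 mm of depth), 38 mm deep in all, straight down. When locked its length runs front to back, up to 0.2 rad clockwise off the box's x axis.
- plug (a joint): Turn of the lock plug in rad, clockwise seen from above: 0 to 0.2 locked, stop at 1.57. It turns stiffly (0.05 to 0.1 N m) and stays where it is left. The key has about 0.1 rad of play in the slot. At about 0.8 its cam lets go of the lid, which springs up.
- lid_edge (a point): Middle of the lid's front edge (aluminium trim), half-way through the lid's thickness; moves with the lid. The lid is 156 mm from hinge axis to front edge, 218 mm wide, 5 mm thick, 0.22 kg.
- lid_hinge (a point): Middle of the lid's hinge axis, at the back of the box, 97.5 mm above the shelf; the axis runs along the box's y.
- lid (a joint): Opening of the lid in rad: 0 shut, stop at 1.85. Locked, it cannot rise. Unlocked, a spring lifts it to about 0.43 (front edge 65 mm above shut) and leaves it there; from there it is pushed up by hand with 1 to 2 N. Past about 1.6 it falls back to the stop by its own weight and stays; left short of upright it falls back to 0.43.
- teal_kettlebell: Teal vinyl kettlebell, 108 mm across, about 165 mm high, 4 kg; origin under its base. Leave it.
- black_kettlebell: Black iron kettlebell, 128 mm across, about 190 mm high, 8 kg; origin under its base. Leave it.
- grip_trainer: Orange hand-grip trainer lying on the shelf, about 160 x 115 x 26 mm; origin under its middle. Leave it.
- water_bottle: Blue water bottle standing, 68 mm across, 200 mm high; origin under its base. Leave it.
There are look-alikes about, which are no part of the job. What is shaped like the part that bears teal_key_grip but blue or yellow is not meant.

How it is judged:
By the outcome, as a careful person would: the job done as asked, in the order asked, and still so for the second after the job is handed in, with the robot touching nothing.
It also fails if it takes over 59 s, if anything falls off the work surface, if the arm or the gripper's body presses on something with over 40 N, if the wrist force passes 120 N, or if a joint passes its speed limit or range.

### The arm

A 7-joint arm with a two-finger parallel gripper is mounted at the origin on the work surface. World frame = base frame: x ahead of the robot, y to its left, z up, the work surface at z = 0. Lengths are in m, angles in rad, forces in N, time in s.
With the tool pointing down it reaches from about 0.375 to 0.925 m from the base axis. Payload 3.1 kg.
Tool frame: the origin (TCP) lies midway between the tips of the shut fingers; the grasp point (between the pads) lies 19 mm behind it (robot.grip_depth is the distance from the TCP to the grasp point, in m); z points along the fingers, y is the direction in which the jaws open and shut (so a half turn about z gives the same grasp; the last joint's range is limited). The gripper opens to 85 mm and grips with 20 to 120 N. Pads are 22 mm wide; open, the fingers measure 114 mm over their backs; the gripper's body (76 mm by 85 mm) begins 54 mm behind the grasp point. The pads swing forward as they close: fully open they stand 13 mm farther back than shut.
Start: joints at [1.221, 0.383, 0.044, 1.598, -0.018, 1.161, -0.05], TCP at [0.162, -0.629, 0.231] pointing down, gripper open.
Joint ranges: [-2.61, 2.61], [-0.41, 2.15], [-1.48, 1.57], [0, 2.5], [-1.57, 4.71], [0.05, 1.97], [-2.85, 2.85]. Speed limits (rad/s): [2.79, 2.79, 3.14, 3.14, 3.14, 3.14, 3.14].

### API

Orientations are given as a unit quaternion [w, x, y, z].
In Python, from station import robot, get_image, camera_params gives the robot as it stands.
- The arm moves only by the shell command python3 -m jog 'ROWS' [FORCE]. ROWS is text: rows parted by semicolons, each of 7 numbers parted by spaces: the turn, a rotation vector about the tool's x, y, z in degrees, then the shift along the tool's x, y, z in m, then the finger opening in m, from 0 to 0.0854. In form: ax ay az dx dy dz hand; .... A call has 1 to 8 rows; each row is the pose to reach, as a shift and turn from the pose commanded when the call began, along the tool's axes at that moment; what a row does not reach only later rows make up. A row lasts 1/8 s, in which the tool goes at most 62.5 mm and 10.7 degrees, less where a joint would pass 70% of its speed; a pose out of reach is approached as far as the arm can. A call with a gripper value outside its range is refused whole. The fingers move at their own pace and stop on an object; FORCE is the grip in N (left out, the last holds). Time passes only in rows, so rows that repeat a pose let the fingers close. It gives the time, the measured TCP pose, the force and the opening at its end, in the units of the state.
- robot.read_state(): the state, without advancing time (a new reading comes with each control period).
- get_image(name): name is "scene" or "top" or "wrist"; returns the picture (400x640x3 uint8, red, green, blue); there is no depth.
- camera_params(name): a dict with "K" (3x3 intrinsics, pixels), "pose" (4x4, takes a point from camera to world coordinates); the wrist camera has in their place "T_tool_cam" (4x4, takes a point from camera to tool coordinates, whose origin is the TCP and whose axes are the flange's). Camera axes: x right, y down, z forward; pixel columns grow to the right and rows downward; lengths in m; the calibration is good to about 2 mm. The wrist camera is an equidistant fisheye: a pixel r from the principal point sees the ray r / f radians off the axis. A picture is of the moment at which its call begins: read the wrist's pose just before it. camera_params takes no time and is no camera call.
- robot.hand_in(): hands the job in, once; it reports no verdict.
The state is a dict: "clock": time; "joints": joint angles; "joint_vel": joint speeds; "effort": joint torques, N m; "eef_pos": TCP position; "orientation": TCP orientation; "ft_force": force on the tool from outside, world axes, zero at the start; "moment": the same for the moment, N m; "opening": finger opening in m.
Only numpy, scipy, OpenCV 4.12 (cv2) and the standard library are available. Lean on these libraries where they do the work, as an engineer would, in place of code of your own. Each camera call takes 0.05 s, during which the arm holds its last target.

## Working session

There is one attempt and no reset: what is moved stays moved. The work goes in short steps, Python scripts to look and compute and a shell command to move; the robot and the scene stay as the last step left them, time stands still between calls to the robot, and variables do not carry over. Pictures are saved under pics/ and viewed, and the job is handed in when it is done.

```bash
ls; mkdir -p pics
python3 - <<'E'
from station import robot,get_image,camera_params
import cv2
s=robot.read_state();print({k:s[k] for k in('clock','eef_pos','orientation','opening','ft_force')})
for n in('scene','top','wrist'):
    cv2.imwrite(f'pics/{n}0.png',get_image(n)[:,:,::-1]); print(n,camera_params(n))
E
```

```text
pics
{'clock': 0.0, 'eef_pos': array([ 0.16170766, -0.62858949,  0.22989119]), 'orientation': array([-1.27489237e-03,  9.92078690e-01,  1.25611281e-01, -2.31700033e-04]), 'opening': 0.08573596662454305, 'ft_force': array([-0.11131533,  0.66890877,  0.26062446])}
scene {'K': array([[498.31910121,   0.        , 322.0569093 ],
       [  0.        , 498.31910121, 197.50941816],
       [  0.        ,   0.        ,   1.        ]]), 'pose': array([[-0.78005569,  0.37059333, -0.50415643,  1.34880561],
       [ 0.62569519,  0.45643726, -0.63259035,  0.91781931],
       [-0.00431799, -0.80890396, -0.58792495,  0.97739732],
       [ 0.        ,  0.        ,  0.        ,  1.        ]])}
top {'K': array([[508.5209226 ,   0.        , 316.10536512],
       [  0.        , 508.5209226 , 205.02459428],
       [  0.        ,   0.        ,   1.        ]]), 'pose': array([[-0.0274691 , -0.99060446,  0.13397109,  0.38416409],
       [-0.99960102,  0.02633893, -0.01020134, -0.021055  ],
       [ 0.00657683, -0.13419786, -0.99093273,  1.69095598],
       [ 0.        ,  0.        ,  0.        ,  1.        ]])}
wrist {'K': array([[309.70691629,   0.        , 317.98345906],
       [  0.        , 309.70691629, 198.58263725],
       [  0.        ,   0.        ,   1.        ]]), 'T_tool_cam': array([[ 2.02992231e-04, -9.50728384e-01, -3.10024996e-01,
         8.06315593e-02],
       [ 9.99999974e-01,  1.60184949e-04,  1.63534710e-04,
        -1.09265919e-04],
       [-1.05815752e-04, -3.10025021e-01,  9.50728392e-01,
        -1.43039494e-01],
       [ 0.00000000e+00,  0.00000000e+00,  0.00000000e+00,
         1.00000000e+00]])}
```

View pics/scene0.png

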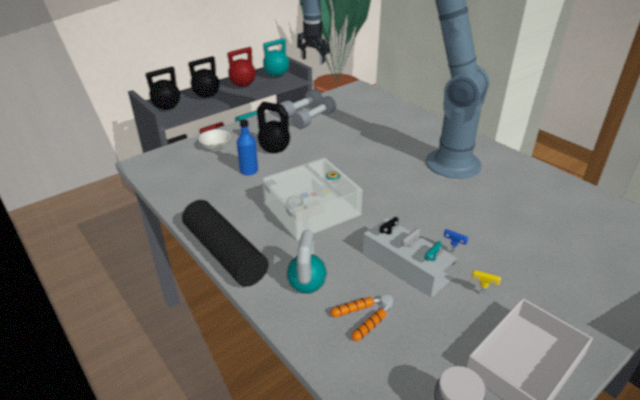

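View pics/top0.png

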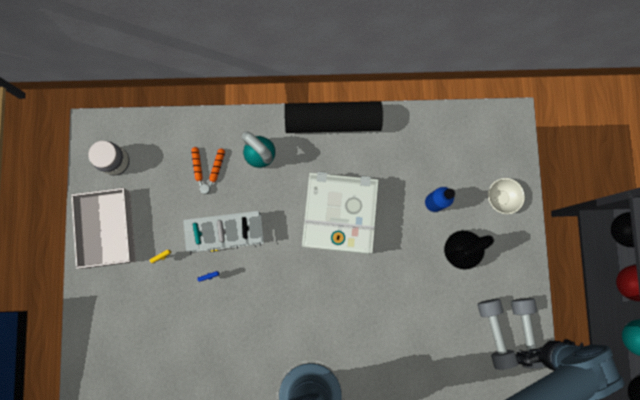

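View pics/wrist0.png

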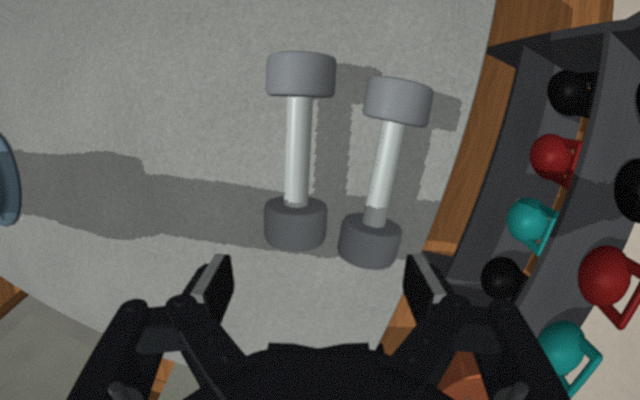

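The scene and top views show the key plate with the teal key (top ≈197,234), grey (≈222,231) and black (≈246,228). The blue (208,276) and yellow (160,257) look-alikes stand off the plate. The lock is at top ≈(338,238). I'll enlarge both areas.

Run:
```python
import cv2,numpy as np
t=cv2.imread('pics/top0.png');s=cv2.imread('pics/scene0.png')
a=cv2.resize(t[205:290,145:275],(780,510),interpolation=cv2.INTER_CUBIC)
b=cv2.resize(t[165:260,295:385],None,fx=6,fy=6,interpolation=cv2.INTER_CUBIC)
c=cv2.resize(s[205:300,355:505],(780,494),interpolation=cv2.INTER_CUBIC)
d=cv2.resize(s[150:240,255:370],None,fx=6,fy=6,interpolation=cv2.INTER_CUBIC)
for n,i in zip('abcd',(a,b,c,d)): cv2.imwrite(f'pics/c0{n}.png',i)
```

```text
(no output)
```

View pics/c0a.png

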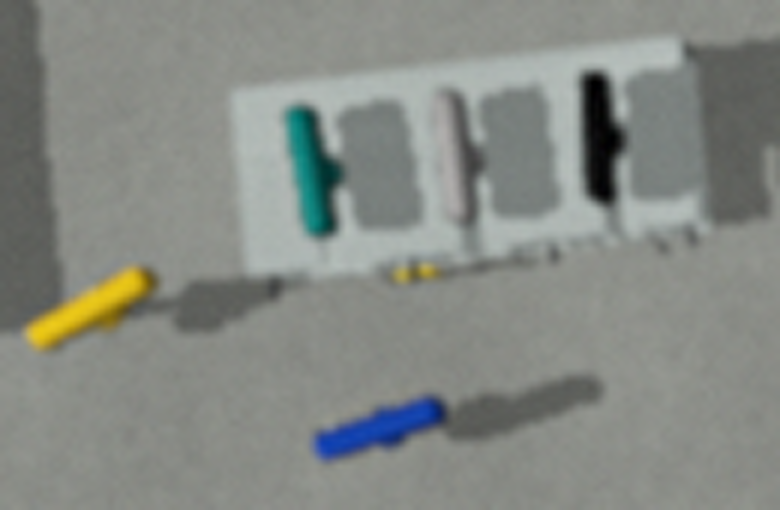

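View pics/c0b.png

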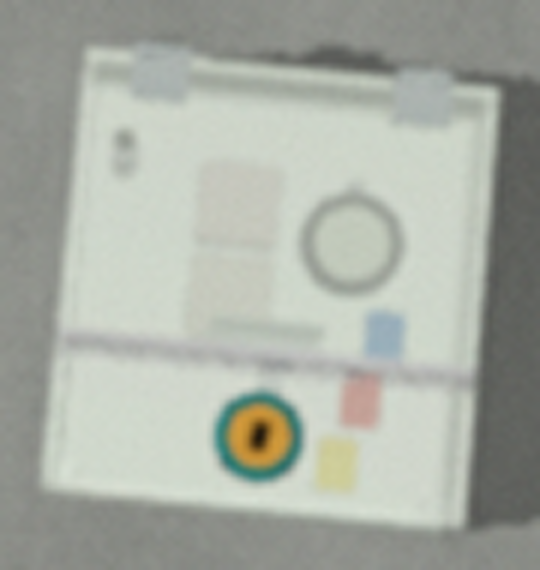

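View pics/c0c.png

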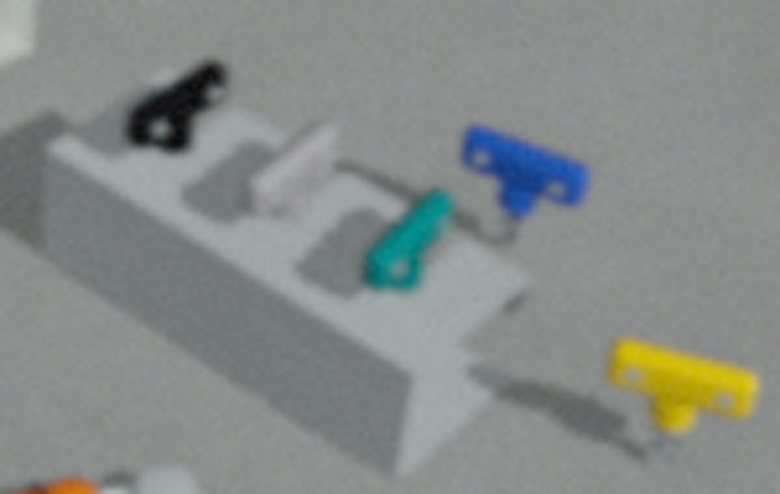

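View pics/c0d.png

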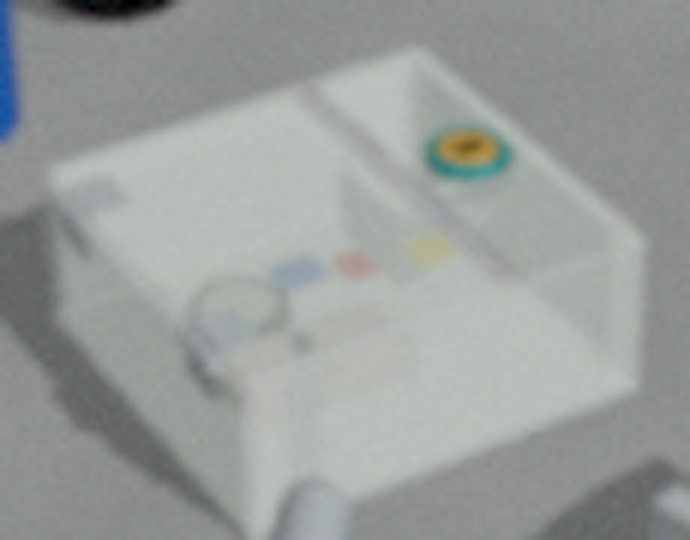

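Of the three teal/blue/yellow keys, the teal one in the plate's left slot is the one meant. It hangs in the plate; blue and yellow are the stated decoys. Crop a shows its grip ends at (298,112) and (322,230). Crop b shows the lock centre at (260,436), with the slot tilted slightly.

```bash
cat > h.py <<'E'
import numpy as np, cv2
from scipy.spatial.transform import Rotation as R
from station import robot,get_image,camera_params
def plane(cam,uv,z):
    p=camera_params(cam);T=p['pose'];d=T[:3,:3]@np.linalg.solve(p['K'],[uv[0],uv[1],1]);o=T[:3,3]
    return o+d*(z-o[2])/d[2]
def proj(cam,X):
    p=camera_params(cam);T=p['pose'];c=T[:3,:3].T@(np.array(X)-T[:3,3]);q=p['K']@c;return q[:2]/q[2]
def tool():
    s=robot.read_state();q=s['orientation'];return np.array(s['eef_pos']),R.from_quat([q[1],q[2],q[3],q[0]])
def wplane(uv,z,pr=None):
    P,Q=pr or tool();p=camera_params('wrist');K=p['K'];T=p['T_tool_cam']
    v=np.array([(uv[0]-K[0,2])/K[0,0],(uv[1]-K[1,2])/K[1,1]]);r=np.hypot(*v)
    d=np.array([*(v/r*np.sin(r) if r>1e-9 else v),np.cos(r)])
    o=P+Q.apply(T[:3,3]);d=Q.apply(T[:3,:3]@d);return o+d*(z-o[2])/d[2]
def rel(Xw,yaw=None):
    "shift in tool axes to bring TCP to Xw (tool down); yaw = world direction of tool y wanted (mod pi)"
    P,Q=tool();print('shift tool',np.round(Q.inv().apply(np.array(Xw)-P),4), 'rpy tool z in world',np.round(Q.apply([0,0,1]),4))
    ty=Q.apply([0,1,0]);a=np.arctan2(ty[1],ty[0]);print('tool y yaw',round(a,4))
    if yaw is not None:
        d=(yaw-a+np.pi/2)%np.pi-np.pi/2;print('turn about tool z deg',round(np.degrees(-d),2))
def shot(n,name):
    pr=tool();im=get_image(name)[:,:,::-1];cv2.imwrite(f'pics/{n}.png',im);np.savez(f'pics/{n}.npz',P=pr[0],q=pr[1].as_quat());return im
def load(n):
    z=np.load(f'pics/{n}.npz');return z['P'],R.from_quat(z['q'])
E
python3 - <<'E'
from h import *
f=lambda u,v,o:(u/6+o[0]-.4,v/6+o[1]-.4)
oa=(145,205);ob=(295,165)
np.set_printoptions(precision=4,suppress=True)
a=plane('top',f(298,112,oa),.115);b=plane('top',f(322,230,oa),.115);print('grip',a,b,(a+b)/2,np.linalg.norm(a-b),np.arctan2(*(a-b)[1::-1]))
# scene check crop c scale 5.2: ends
c=[plane('scene',(u/5.2+355-.4,v/5.2+205-.4),.115) for u,v in((383,268),(438,200))];print(c,(c[0]+c[1])/2)
l=plane('top',f(260,436,ob),.106);print('lock',l, plane('scene',(468/6+255-.4,150/6+150-.4),.106))
cs=[plane('top',f(*x,ob),.1) for x in((42,490),(468,527),(88,48),(500,90))]
for x in cs:print(x)
fm=(cs[0]+cs[1])/2;bm=(cs[2]+cs[3])/2;print('yaw',np.arctan2(*(bm-fm)[1::-1]),np.arctan2(-(cs[0]-cs[1])[0],(cs[0]-cs[1])[1]),np.linalg.norm(bm-fm),np.linalg.norm(cs[0]-cs[1]))
ax=(bm-fm)/np.linalg.norm(bm-fm);print('lock from box',fm+ax*.037)
s0=plane('top',f(265,424,ob),.106);s1=plane('top',f(256,448,ob),.106);print('slot',np.arctan2(*(s0-s1)[1::-1]))
E
```

```text
grip [0.5501 0.3428 0.115 ] [0.4887 0.3301 0.115 ] [0.5194 0.3365 0.115 ] 0.06270237859667775 0.20272551559206994
[array([0.5586, 0.3561, 0.115 ]), array([0.4992, 0.3399, 0.115 ])] [0.5289 0.348  0.115 ]
lock [ 0.4952 -0.1027  0.106 ] [ 0.4982 -0.0952  0.106 ]
[0.4706 0.0114 0.1   ]
[ 0.4454 -0.2095  0.1   ]
[ 0.704  -0.0185  0.1   ]
[ 0.6756 -0.2363  0.1   ]
yaw -0.12166994898839835 -0.11358695853446066 0.23357395914573958 0.22239008390048967
lock from box [ 0.4947 -0.1036  0.1   ]
slot -0.39116987518566604
```

```bash
python3 -m jog '0 0 -10 0.025 -0.022 -0.05 0.085; 0 0 -20 0.075 -0.07 -0.06 0.085; 0 0 -30 0.12 -0.11 -0.06 0.085; 0 0 -40 0.165 -0.155 -0.06 0.085; 0 0 -50 0.21 -0.195 -0.06 0.085; 0 0 -60 0.255 -0.24 -0.06 0.085; 0 0 -70 0.3 -0.28 -0.06 0.085; 0 0 -80 0.345 -0.325 -0.06 0.085'
python3 - <<'E'
from h import *
print(robot.read_state()['joints']); rel([.47,-.1,.27],-.118-1.5708+.0)
E
```

```text
clock: 1.15
eef_pos: [0.4137, -0.2304, 0.2912]
orientation: [0.0, 0.677, 0.736, -0.0]
ft_force: [0.4, -0.3, 0.6]
opening: 0.0846
[ 0.83857575  0.01230396 -0.41734318  1.91631532  0.00564191  1.21359784
  0.50205676]
shift tool [0.1253 0.0669 0.0212] rpy tool z in world [ 3.e-04 -5.e-04 -1.e+00]
tool y yaw 0.0828
turn about tool z deg -78.5
```

```bash
python3 -m jog '0 0 -10 0.02 0.01 0.005 0.085; 0 0 -20 0.045 0.02 0.01 0.085; 0 0 -30 0.07 0.035 0.02 0.085; 0 0 -40 0.095 0.05 0.02 0.085; 0 0 -50 0.115 0.06 0.02 0.085; 0 0 -60 0.125 0.067 0.02 0.085; 0 0 -70 0.125 0.067 0.02 0.085; 0 0 -78 0.125 0.067 0.02 0.085'
python3 - <<'E'
from h import *
shot('w1','wrist')
print(robot.read_state()['joints'],robot.read_state()['joint_vel'].round(2),robot.read_state()['clock']); rel([.47,-.1,.27],-.118-1.5708+.0)
im=cv2.imread('pics/w1.png');cv2.imwrite('pics/w1b.png',cv2.resize(im,(800,500)))
E
```

```text
clock: 2.15
eef_pos: [0.4699, -0.1021, 0.2709]
orientation: [-0.0, 0.063, 0.998, 0.0]
ft_force: [0.5, 0.3, -0.2]
opening: 0.0849
[ 0.70466035  0.05743213 -0.58930601  1.92036441  0.03458346  1.17446605
  1.54928816] [ 0.   -0.    0.01  0.   -0.    0.   -0.23] 2.2
shift tool [0.0002 0.0022 0.0009] rpy tool z in world [-8.e-04  1.e-04 -1.e+00]
tool y yaw 1.4466
turn about tool z deg -0.36
```

View pics/w1.png

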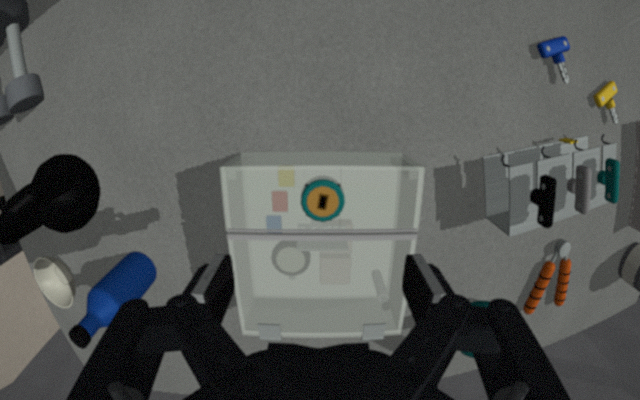

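The wrist view shows the lock at about (322,201), with its slot nearly along the image column. I'll enlarge it.

Run:
```python
from h import *
im=cv2.imread('pics/w1.png');cv2.imwrite('pics/w1c.png',cv2.resize(im[170:235,285:365],(800,650)[:2] if 0 else (738,600),interpolation=cv2.INTER_CUBIC))
```

```text
(no output)
```

View pics/w1c.png

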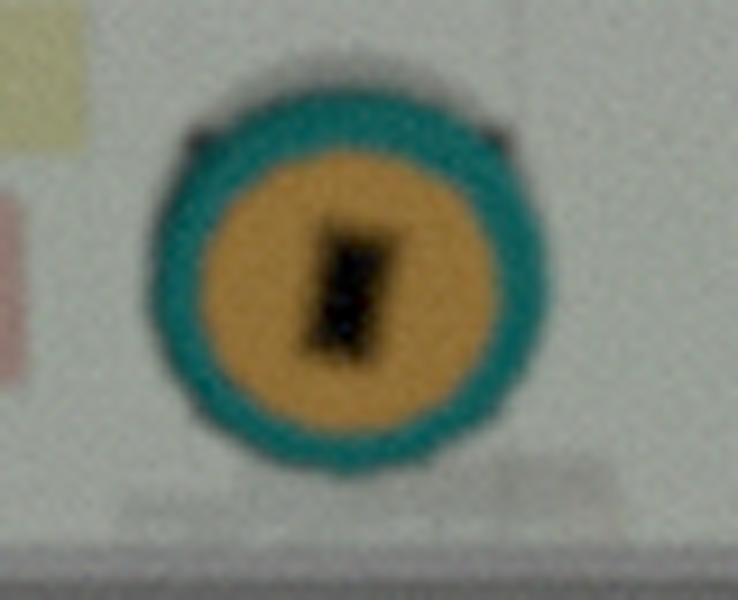

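Run:
```python
from h import *
np.set_printoptions(precision=4,suppress=True)
pr=load('w1');g=lambda u,v,z=.106:wplane((285+u/9.225-.45,170+v/9.225-.45),z,pr)
print('plug',g(349,294), 'slot ctr',g(351,293)); a=g(340,357);b=g(362,228);print('slot yaw',np.arctan2(*(a-b)[1::-1]),np.linalg.norm(a-b))
print('diam',np.linalg.norm(g(200,294)-g(498,294)),np.linalg.norm(g(349,150)-g(349,438)))
# box corners
q=[wplane(x,.1,pr) for x in((222,167),(423,167),(227,233),(418,233))]
print(q)
print('key plate teal approx',wplane((612,180),.115,pr))
rel([.522,.338,.22],.2+1.5708)
```

```text
plug [ 0.4952 -0.1001  0.106 ] slot ctr [ 0.4951 -0.0999  0.106 ]
slot yaw -0.28228075191715757 0.01565007773599226
diam 0.03391222188073337 0.034559536835084774
[array([ 0.4453, -0.2019,  0.1   ]), array([0.4723, 0.012 , 0.1   ]), array([ 0.5214, -0.2131,  0.1   ]), array([0.5493, 0.0045, 0.1   ])]
key plate teal approx [0.5143 0.3236 0.115 ]
shift tool [0.0028 0.4433 0.0509] rpy tool z in world [-0.0008  0.0001 -1.    ]
tool y yaw 1.4466
turn about tool z deg -18.58
```

```bash
python3 -m jog '0 0 -2 0.004 0.055 0.0 0.085; 0 0 -5 0.008 0.11 0.0 0.085; 0 0 -8 0.01 0.17 0.0 0.085; 0 0 -11 0.01 0.23 0.0 0.085; 0 0 -14 0.01 0.29 0.01 0.085; 0 0 -17 0.01 0.35 0.025 0.085; 0 0 -18.5 0.01 0.41 0.04 0.085; 0 0 -18.5 0.01 0.443 0.055 0.085'; python3 -m jog '0 0 0 0 0 0 0.06; 0 0 0 0 0 0 0.06';python3 - <<'E'
from h import *
shot('w2','wrist');print(robot.read_state()['joints'])
im=cv2.imread('pics/w2.png')
E
```

```text
clock: 3.2
eef_pos: [0.5176, 0.3419, 0.2155]
orientation: [-0.0, -0.096, 0.995, 0.001]
ft_force: [1.1, -0.5, 0.1]
opening: 0.0852
clock: 3.45
eef_pos: [0.5189, 0.3369, 0.2159]
orientation: [-0.0, -0.094, 0.996, -0.001]
ft_force: [0.8, -0.6, -0.3]
opening: 0.0597
[ 0.0121008   0.47220392 -0.84520289  1.65761016  0.37766392  1.1840319
  0.83465725]
```

View pics/w2.png

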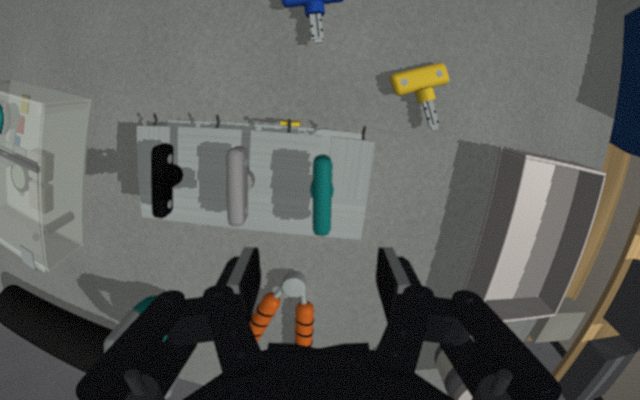

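The wrist view shows the teal key at (322,195), grey at (237,186) and black at (162,180) in the plate. I'll crop the teal key.

Run:
```python
from h import *
im=cv2.imread('pics/w2.png');cv2.imwrite('pics/w2c.png',cv2.resize(im[140:250,220:380],(800,550),interpolation=cv2.INTER_CUBIC))
```

```text
(no output)
```

View pics/w2c.png

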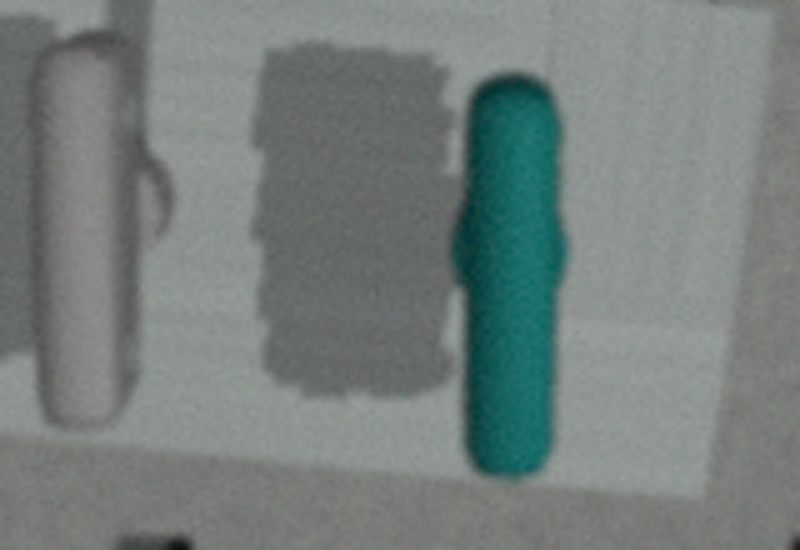

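Run:
```python
from h import *
np.set_printoptions(precision=4,suppress=True)
pr=load('w2');print(pr[0]);g=lambda u,v,z=.115:wplane((220+u/5-.4,140+v/5-.4),z,pr)
a=g(511,477);b=g(515,84);c=(a+b)/2;print(a,b,c,np.linalg.norm(a-b),np.arctan2(*(a-b)[1::-1]))
print('collar ctr',g(511,248,.085), 'collar width ends',g(455,250,.082),g(566,250,.082))
print('width',np.linalg.norm(g(468,400)-g(553,400)))
rel([c[0],c[1],.20],np.arctan2(*(a-b)[1::-1])+np.pi/2)
```

```text
[0.5189 0.3369 0.2159]
[0.5518 0.3466 0.115 ] [0.4845 0.3341 0.115 ] [0.5182 0.3404 0.115 ] 0.06850322205753329 0.18362173634053752
collar ctr [0.5199 0.3407 0.085 ] collar width ends [0.5231 0.3307 0.082 ] [0.5192 0.351  0.082 ]
width 0.014423628003828782
shift tool [0.0005 0.0042 0.0164] rpy tool z in world [ 0.0005 -0.0013 -1.    ]
tool y yaw 1.7587
turn about tool z deg 0.25
```

```bash
python3 -m jog '0 0 0 0 0.004 0.03 0.06; 0 0 0 0 0.004 0.06 0.06; 0 0 0 0 0.004 0.085 0.06; 0 0 0 0 0.004 0.085 0.06; 0 0 0 0 0.004 0.085 0.06' 30;python3 - <<'E'
from h import *
shot('w3','wrist');rel([.5188,.3405,.092],.184+1.5708)
E
```

```text
clock: 4.12
eef_pos: [0.5192, 0.3414, 0.1328]
orientation: [0.001, -0.094, 0.996, 0.0]
ft_force: [0.1, 0.1, 1.1]
opening: 0.06
shift tool [ 0.0009 -0.0014  0.0412] rpy tool z in world [ 0.0028  0.0013 -1.    ]
tool y yaw 1.76
turn about tool z deg 0.3
```

View pics/w3.png

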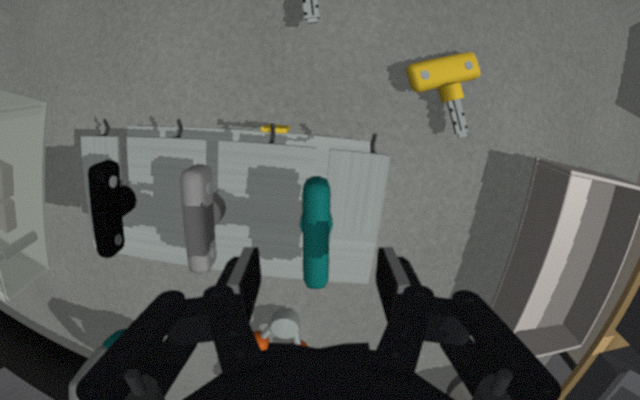

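The key is centred between the jaws, at column ≈316. I'll measure it again, nearer.

Run:
```python
from h import *
pr=load('w3');a=wplane((315,287),.115,pr);b=wplane((316,181),.115,pr);print(a,b,(a+b)/2,np.linalg.norm(a-b),np.arctan2(*(a-b)[1::-1]))
c=(a+b)/2;rel([c[0],c[1],.092],.184+1.5708)
```

```text
[0.55086566 0.34579689 0.115     ] [0.48423716 0.33386481 0.115     ] [0.51755141 0.33983085 0.115     ] 0.067688495528559 0.17720536999564498
shift tool [ 0.0022 -0.0019  0.0412] rpy tool z in world [ 0.0028  0.0013 -1.    ]
tool y yaw 1.76
turn about tool z deg 0.3
```

```bash
python3 -m jog '0 0 0 0.0015 -0.0015 0.02 0.06; 0 0 0 0.0015 -0.0015 0.041 0.06; 0 0 0 0.0015 -0.0015 0.041 0.035;0 0 0 0.0015 -0.0015 0.041 0.01; 0 0 0 0.0015 -0.0015 0.041 0.01; 0 0 0 0.0015 -0.0015 0.041 0.01; 0 0 0 0.0015 -0.0015 0.041 0.01' 60;python3 - <<'E'
from h import *
shot('w4','wrist');rel([.5188,.3405,.17])
print(robot.read_state()['ft_force'],robot.read_state()['moment'])
E
```

```text
clock: 5.05
eef_pos: [0.5169, 0.3403, 0.0906]
orientation: [0.0, -0.095, 0.995, 0.0]
ft_force: [-0.4, -0.1, -0.7]
opening: 0.0149
shift tool [-0.002  -0.0002 -0.0794] rpy tool z in world [ 5.e-04  3.e-04 -1.e+00]
tool y yaw 1.7616
[-0.16060797 -0.48137401 -0.09739015] [-0.01183663  0.03157515  0.01438711]
```

View pics/w4.png

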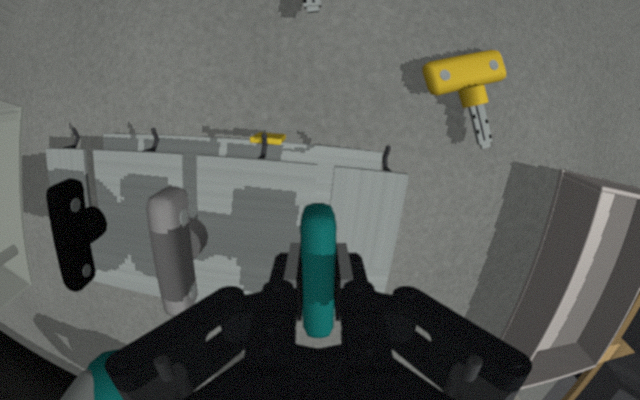

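```bash
python3 - <<'E'
from h import *
pr=load('w4');P,Q=pr;a=wplane((318,335),.115,pr);b=wplane((318,204),.115,pr);c=(a+b)/2;print(a,b,c,np.linalg.norm(a-b))
print('grip offset in tool',Q.inv().apply(c-P))
# target TCP: lock minus offset with key yaw -.28
E
python3 -m jog '0 0 0 0 0 -0.02 0.01;0 0 0 0 0 -0.05 0.01;0 0 0 0 0 -0.09 0.01;0 0 0 0 0 -0.11 0.01;0 0 0 0 0 -0.11 0.01;0 0 0 0 0 -0.11 0.01'
python3 - <<'E'
from h import *
rel([.4952,-.1,.2],-.28+np.pi/2);shot('w5','wrist');shot('s5','scene');print(robot.read_state()['joints'])
E
```

```text
[0.54960947 0.34686402 0.115     ] [0.48020649 0.33344869 0.115     ] [0.51490798 0.34015635 0.115     ] 0.0706876486613622
grip offset in tool [ 0.00194722  0.00019083 -0.02442685]
clock: 5.85
eef_pos: [0.5161, 0.3393, 0.1989]
orientation: [-0.001, -0.095, 0.995, -0.001]
ft_force: [-0.2, 0.1, -0.7]
opening: 0.0149
shift tool [ 1.037e-01 -4.274e-01 -3.000e-04] rpy tool z in world [-0.0018 -0.0017 -1.    ]
tool y yaw 1.7615
turn about tool z deg 26.97
[ 1.28360563e-03  4.90268194e-01 -8.39694705e-01  1.67585394e+00
  3.92161530e-01  1.15703418e+00  8.19537388e-01]
```

View pics/w5.png

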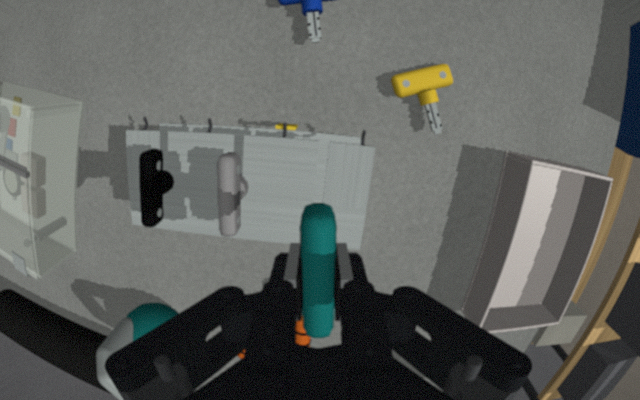

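View pics/s5.png

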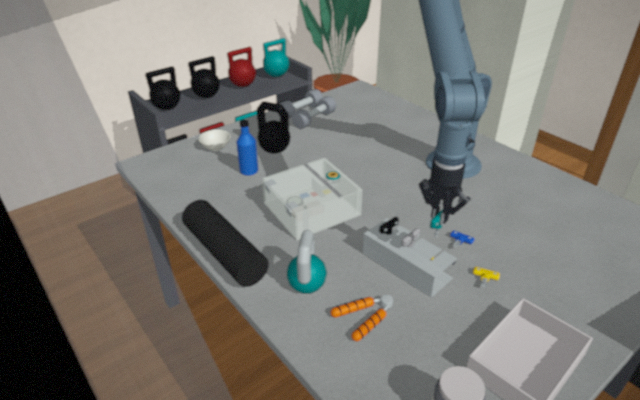

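```bash
python3 -m jog '0 0 3 0.013 -0.053 0 0.01;0 0 7 0.026 -0.107 0 0.01;0 0 11 0.039 -0.16 0 0.01;0 0 15 0.052 -0.214 0 0.01;0 0 19 0.065 -0.267 0 0.01;0 0 23 0.078 -0.32 0 0.01;0 0 27 0.091 -0.374 0 0.01;0 0 27 0.104 -0.427 0 0.01'
python3 -m jog '0 0 0 0 0 0 0.01;0 0 0 0 0 0 0.01;0 0 0 0 0 0 0.01'
python3 - <<'E'
from h import *
rel([.4952,-.1,.2],-.28+np.pi/2);shot('w6','wrist');shot('s6','scene');print(robot.read_state()['joints'])
E
```

```text
clock: 6.95
eef_pos: [0.4944, -0.1004, 0.1992]
orientation: [-0.001, 0.14, 0.99, 0.0]
ft_force: [0.6, -0.2, -0.7]
opening: 0.0146
clock: 7.32
eef_pos: [0.4955, -0.0966, 0.1999]
orientation: [-0.0, 0.138, 0.99, 0.0]
ft_force: [-0.5, 0.1, -0.6]
opening: 0.0152
shift tool [-0.0007 -0.0034 -0.0001] rpy tool z in world [-7.0e-04  1.1e-03 -1.0e+00]
tool y yaw 1.2938
turn about tool z deg 0.17
[ 0.71426656  0.19999558 -0.65871761  1.9459478   0.14072259  1.04133615
  1.28758216]
```

View pics/w6.png

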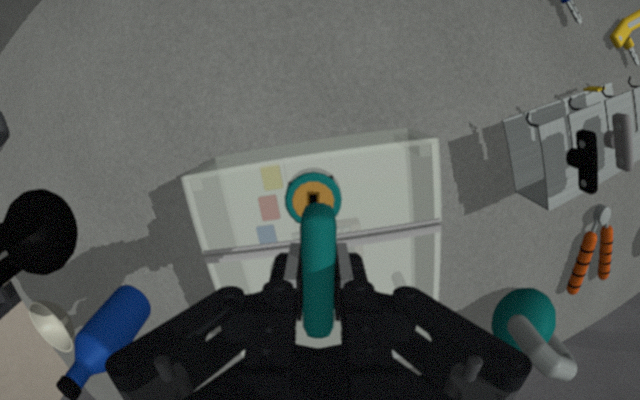

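The key is held above the box. The ring centre is at about (313,198), with the slot partly hidden by the grip. I'll enlarge it.

Run:
```python
from h import *
im=cv2.imread('pics/w6.png');cv2.imwrite('pics/w6c.png',cv2.resize(im[160:240,270:360],(675,600),interpolation=cv2.INTER_CUBIC))
im=cv2.imread('pics/s6.png');cv2.imwrite('pics/s6c.png',cv2.resize(im[120:220,270:410],(798,570),interpolation=cv2.INTER_CUBIC))
```

```text
(no output)
```

View pics/w6c.png

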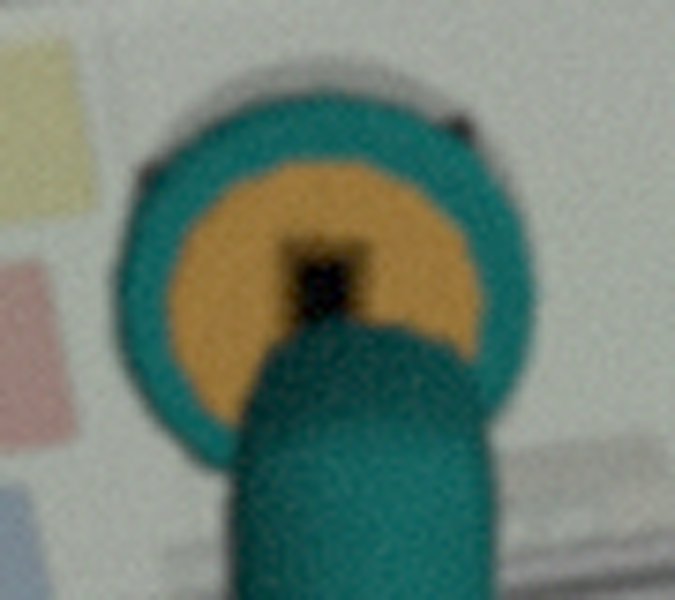

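View pics/s6c.png

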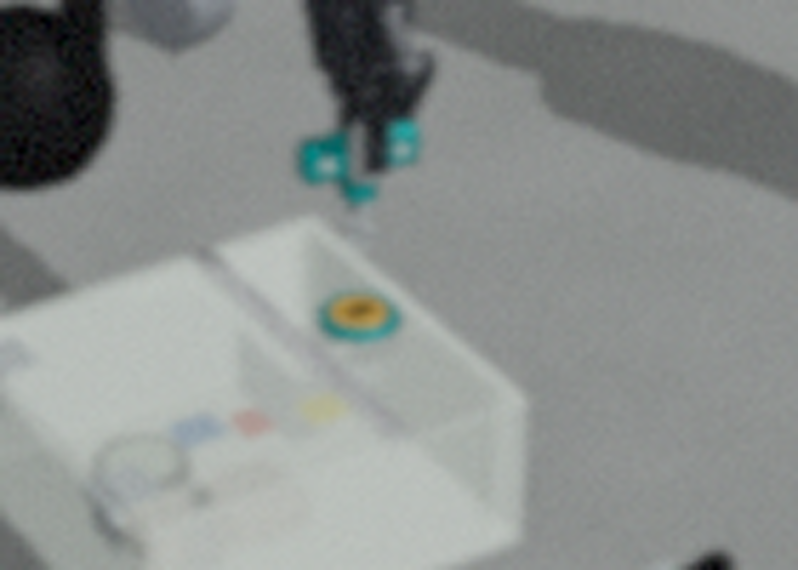

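Run:
```python
from h import *
np.set_printoptions(precision=4,suppress=True)
pr=load('w6');P,Q=pr;g=lambda u,v,z=.106:wplane((270+u/7.5-.43,160+v/7.5-.43),z,pr)
c=g(326,313);print('plug',c,'in tool',Q.inv().apply(c-P));print(np.linalg.norm(g(168,313)-g(485,313)),g(326,158), np.linalg.norm(g(326,158)-c))
a=g(326,245);print('slot top in tool',Q.inv().apply(a-P))
# scene: lock center & collar
u=lambda x,y:(270+x/5.7-.4,120+y/5.7-.4)
print('lock scene',plane('scene',u(361,312),.106))
print('collar bottom scene proj of TCP-based', proj('scene',P+Q.apply([0,0,.0156])), 'obs', u(359,195))
for i in range(3): print(robot.read_state()['eef_pos'])
```

```text
plug [ 0.4954 -0.0999  0.106 ] in tool [-0.0009 -0.0033  0.0939]
0.03415379316559245 [ 0.4788 -0.0951  0.106 ] 0.01721657073940935
slot top in tool [ 0.0067 -0.0033  0.0939]
lock scene [ 0.4964 -0.0957  0.106 ]
collar bottom scene proj of TCP-based [333.2051 152.9096] obs (332.5824561403509, 153.81052631578947)
[ 0.4957 -0.0968  0.2001]
[ 0.4957 -0.0968  0.2001]
[ 0.4957 -0.0968  0.2001]
```

```bash
python3 -m jog '0 0 0 -0.001 -0.0033 0 0.01;0 0 0 -0.001 -0.0033 0.02 0.01;0 0 0 -0.001 -0.0033 0.038 0.01;0 0 0 -0.001 -0.0033 0.038 0.01;0 0 0 -0.001 -0.0033 0.038 0.01'
python3 - <<'E'
from h import *
rel([.4953,-.1,.1216],-.28+np.pi/2);shot('w7','wrist');shot('s7','scene')
im=cv2.imread('pics/w7.png');cv2.imwrite('pics/w7c.png',cv2.resize(im[140:240,260:370],(660,600),interpolation=cv2.INTER_CUBIC))
im=cv2.imread('pics/s7.png');cv2.imwrite('pics/s7c.png',cv2.resize(im[130:200,290:380],(774,602),interpolation=cv2.INTER_CUBIC)[:600])
E
```

```text
clock: 8.05
eef_pos: [0.4959, -0.1021, 0.1625]
orientation: [0.0, 0.14, 0.99, 0.0]
ft_force: [-0.1, 0.3, -0.9]
opening: 0.0147
shift tool [0.0012 0.0018 0.0409] rpy tool z in world [ 3.e-04  2.e-04 -1.e+00]
tool y yaw 1.2906
turn about tool z deg -0.01
```

View pics/w7c.png

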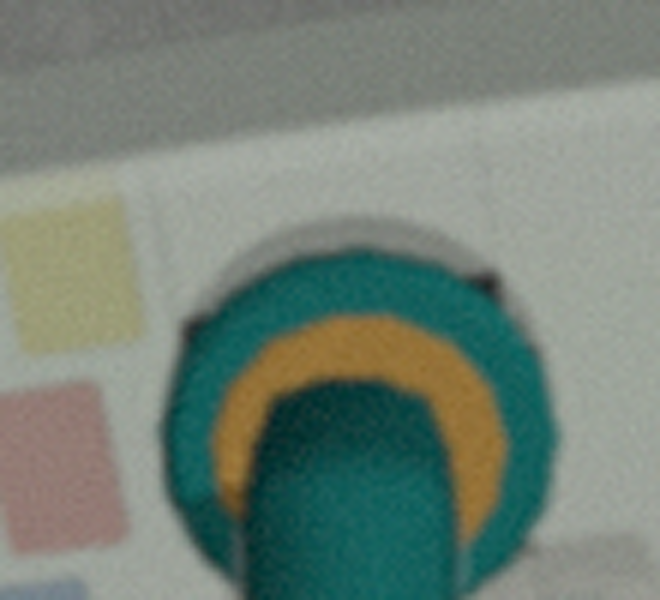

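View pics/s7c.png

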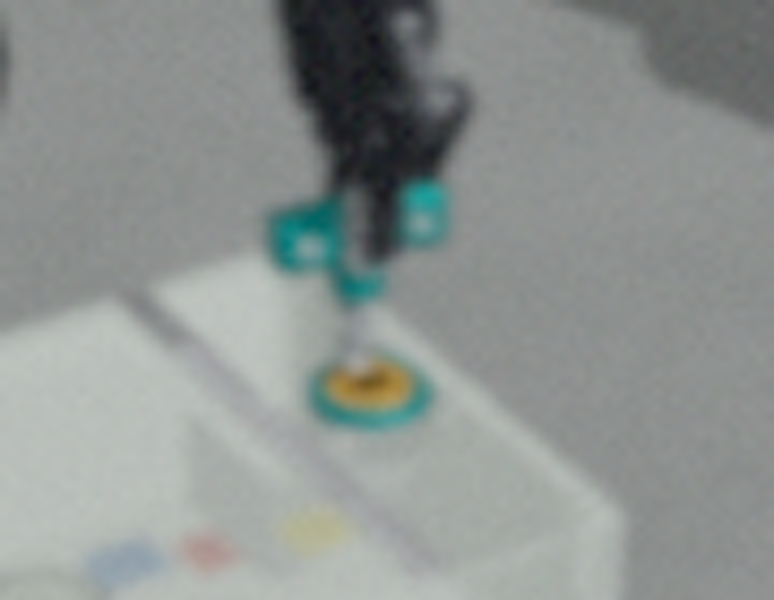

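Run:
```python
from h import *
np.set_printoptions(precision=2,suppress=True)
P,Q=load('w7');f=lambda X:(proj('scene',X)-[289.6,129.6])*8.6
L=np.array([.4953,-.1,.106]);print('lock',f(L),f(L-[.0015,0,0])-f(L),f(L-[0,.0015,0])-f(L))
for o in(-.002,0,.002):
  print(o,'tip',f(P+Q.apply([o,0,.0496])),'collar',f(P+Q.apply([o,0,.0156])), 'ends',f(P+Q.apply([o-.035,0,-.0114])),f(P+Q.apply([o+.035,0,-.0114])))
```

```text
lock [367.46 378.73] [ 3.12 -1.4 ] [-2.59 -1.73]
-0.002 tip [357.83 362.55] collar [358.44 284.29] ends [269.41 240.56] [447.23 201.1 ]
0 tip [362.79 361.4 ] collar [363.47 283.15] ends [274.56 239.42] [452.23 199.99]
0.002 tip [367.75 360.24] collar [368.49 282.01] ends [279.71 238.28] [457.24 198.88]
```

```bash
python3 -m jog '0 0 0 0.002 0.0018 0 0.01;0 0 0 0.002 0.0018 0.006 0.01;0 0 0 0.002 0.0018 0.01 0.01;0 0 0 0.002 0.0018 0.014 0.01;0 0 0 0.002 0.0018 0.014 0.01'
python3 - <<'E'
from h import *
rel([.4953,-.1,.1216],-.28+np.pi/2);s=robot.read_state();print(s['ft_force'],s['moment'])
E
```

```text
clock: 8.78
eef_pos: [0.4933, -0.0997, 0.1476]
orientation: [-0.001, 0.14, 0.99, 0.0]
ft_force: [-1.1, 0.8, -1.0]
opening: 0.0147
shift tool [-0.002   0.0003  0.026 ] rpy tool z in world [-2.1e-03  5.0e-04 -1.0e+00]
tool y yaw 1.2904
turn about tool z deg -0.02
[-1.10124078  0.78993482 -0.97380882] [ 0.07705994  0.30619718 -0.05905323]
```

```bash
python3 -m jog '0 0 0 0 0 0.005 0.01;0 0 0 0 0 0.01 0.01;0 0 0 0 0 0.015 0.01;0 0 0 0 0 0.019 0.01;0 0 0 0 0 0.019 0.01'
python3 - <<'E'
from h import *
rel([.4953,-.1,.1216],-.28+np.pi/2);s=robot.read_state();print(s['ft_force'],s['moment'])
E
```

```text
clock: 9.4
eef_pos: [0.4929, -0.0996, 0.1281]
orientation: [-0.001, 0.14, 0.99, 0.0]
ft_force: [-2.9, 0.9, -2.6]
opening: 0.0148
shift tool [-0.0024  0.0003  0.0065] rpy tool z in world [-2.6e-03  8.0e-04 -1.0e+00]
tool y yaw 1.2905
turn about tool z deg -0.02
[-2.92534184  0.88884754 -2.60581578] [ 0.36225989  1.02744521 -0.00757393]
```

```bash
python3 -m jog '0 0 0 0.001 0 0 0.01;0 0 0 0.001 0 0.003 0.01;0 0 0 0.001 0 0.006 0.01;0 0 0 0.001 0 0.008 0.01;0 0 0 0.001 0 0.008 0.01'
python3 - <<'E'
from h import *
rel([.4953,-.1,.1216],-.28+np.pi/2);s=robot.read_state();print(s['ft_force'],s['moment']);shot('w8','wrist');shot('s8','scene')
im=cv2.imread('pics/s8.png');cv2.imwrite('pics/s8c.png',cv2.resize(im[130:200,290:380],(774,602),interpolation=cv2.INTER_CUBIC)[:600])
E
```

```text
clock: 10.02
eef_pos: [0.4929, -0.0995, 0.1215]
orientation: [-0.0, 0.14, 0.99, -0.0]
ft_force: [-4.9, 0.8, 0.7]
opening: 0.015
shift tool [-0.0025  0.0002 -0.0001] rpy tool z in world [-1.e-03 -1.e-04 -1.e+00]
tool y yaw 1.2903
turn about tool z deg -0.03
[-4.86934619  0.79595928  0.68571089] [0.34701327 1.21626121 0.02860482]
```

View pics/s8c.png

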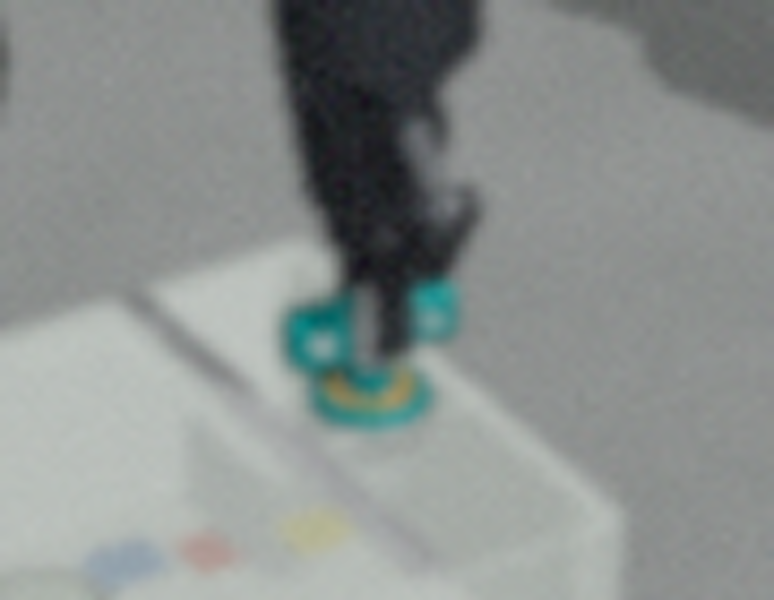

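View pics/w8.png

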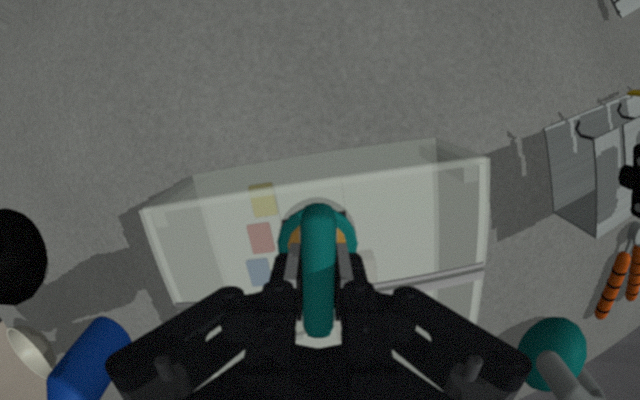

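```bash
python3 -m jog '0 0 0 -0.002 0 0 0.01;0 0 0 -0.002 0 0 0.01;0 0 0 -0.002 0 0.003 0.01;0 0 0 -0.002 0 0.003 0.01'
python3 - <<'E'
from h import *
rel([.4953,-.1,.1216],-.28+np.pi/2);s=robot.read_state();print(s['ft_force'],s['moment'],s['joints'])
E
```

```text
clock: 10.62
eef_pos: [0.4932, -0.0996, 0.1213]
orientation: [-0.003, 0.14, 0.99, -0.001]
ft_force: [-15.6, 3.8, 23.0]
opening: 0.015
shift tool [-0.0021  0.0002 -0.0003] rpy tool z in world [-0.0068 -0.0016 -1.    ]
tool y yaw 1.2902
turn about tool z deg -0.04
[-15.55520746   3.76788089  23.04207165] [0.78500363 3.65417984 0.01445923] [ 0.6737281   0.31288605 -0.62750185  2.01101131  0.23636359  0.89506484
  1.20909076]
```

```bash
python3 -m jog '0 0 0 0.002 0 -0.002 0.01;0 0 0 0.0035 0 -0.002 0.01;0 0 0 0.0035 0 -0.002 0.01'
python3 - <<'E'
from h import *
rel([.4953,-.1,.1216],-.28+np.pi/2);s=robot.read_state();print(s['ft_force'],s['moment'],s['joints'])
E
```

```text
clock: 11.0
eef_pos: [0.4928, -0.0995, 0.1214]
orientation: [0.001, 0.14, 0.99, -0.0]
ft_force: [-5.1, 0.9, 6.3]
opening: 0.0144
shift tool [-0.0026  0.0002 -0.0002] rpy tool z in world [ 1.9e-03 -9.0e-04 -1.0e+00]
tool y yaw 1.2901
turn about tool z deg -0.04
[-5.1123951   0.90270353  6.27357634] [ 0.26254998  1.2247184  -0.00416297] [ 0.67756939  0.30668566 -0.62875132  2.01809969  0.23267764  0.88424181
  1.21274869]
```

```bash
python3 -m jog '0 0 9 0 0.0004 0 0.01;0 0 18 -0.0001 0.0008 0 0.01;0 0 27 -0.0003 0.0011 0 0.01;0 0 36 -0.0005 0.0015 0 0.01;0 0 45 -0.0007 0.0018 0 0.01;0 0 54 -0.001 0.002 0 0.01;0 0 63 -0.0014 0.0022 0 0.01;0 0 72 -0.0017 0.0024 0 0.01' 80
python3 - <<'E'
from h import *
rel([.4953,-.1,.1216],-.118-1.57+np.pi/2);s=robot.read_state();print(s['ft_force'],s['moment'],s['joints'])
E
```

```text
clock: 12.0
eef_pos: [0.4946, -0.0985, 0.1214]
orientation: [0.001, 0.697, 0.717, -0.001]
ft_force: [-6.6, -0.6, 7.1]
opening: 0.0148
shift tool [-0.0015  0.0007 -0.0002] rpy tool z in world [ 3.0e-04 -1.9e-03 -1.0e+00]
tool y yaw 0.0283
turn about tool z deg 8.33
[-6.56653154 -0.586716    7.11574622] [-0.03417563  1.48978622  0.0780255 ] [ 0.4907801   0.27657188 -0.42057931  2.02154949  0.14860654  0.87150796
  0.01669645]
```

```bash
python3 -m jog '0 0 5 0 0.0002 0 0.01;0 0 10 0 0.0004 0 0.01;0 0 15 0 0.0006 0 0.01;0 0 15 0 0.0006 0 0.01'
python3 - <<'E'
from h import *
rel([.4953,-.1,.1216],-.118-1.57+np.pi/2);s=robot.read_state();print(s['ft_force'],s['moment'],s['joints'])
E
```

```text
clock: 12.5
eef_pos: [0.4951, -0.0985, 0.1214]
orientation: [0.001, 0.783, 0.622, -0.001]
ft_force: [-5.8, 0.6, 7.5]
opening: 0.0146
shift tool [-0.0014  0.0006 -0.0001] rpy tool z in world [ 2.0e-04 -1.9e-03 -1.0e+00]
tool y yaw -0.229
turn about tool z deg -6.4
[-5.77728565  0.58754482  7.50927993] [-0.03494463  1.50516635 -0.03131279] [ 0.45460855  0.27265811 -0.38032396  2.02194793  0.13372243  0.86966204
 -0.2283945 ]
```

```bash
python3 -m jog '0 0 4 0 0 0 0.01;0 0 7 0 0 0 0.01;0 0 7 0 0 0 0.01'
python3 - <<'E'
from h import *
rel([.4953,-.1,.1216],-.118-1.57+np.pi/2);s=robot.read_state();print(s['ft_force'],s['moment'],s['joints'])
shot('s9','scene');shot('w9','wrist')
E
```

```text
clock: 12.88
eef_pos: [0.4953, -0.0984, 0.1215]
orientation: [0.001, 0.819, 0.574, -0.0]
ft_force: [-6.8, 1.0, 7.2]
opening: 0.0145
shift tool [-0.0015  0.0005 -0.0001] rpy tool z in world [ 7.0e-04 -2.4e-03 -1.0e+00]
tool y yaw -0.3487
turn about tool z deg -13.26
[-6.80468072  0.98809428  7.23183842] [-0.05955764  1.41147038  0.34762324] [ 0.43798558  0.27061504 -0.36220101  2.02263131  0.12754686  0.86819656
 -0.34338076]
```

View pics/s9.png

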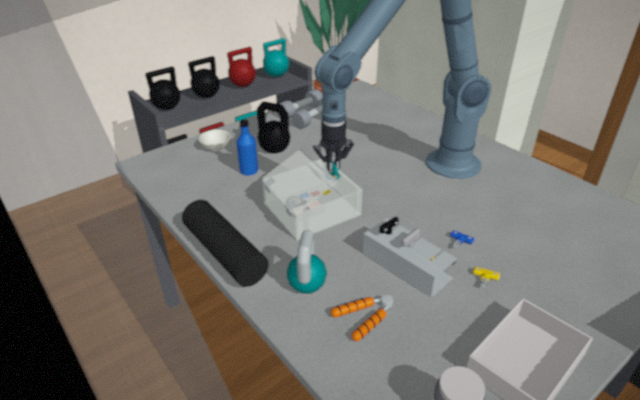

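View pics/w9.png

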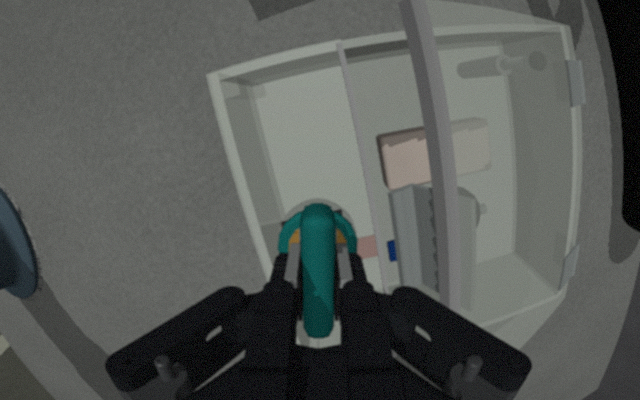

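```bash
python3 -m jog '0 0 -5 0 0 0 0.01;0 0 -5 0 0 -0.0005 0.03;0 0 -5 0 0 -0.0005 0.03;0 0 -5 0 0 -0.0005 0.03;0 0 -5 0 0 -0.0005 0.03;0 0 -5 0 0 -0.015 0.03;0 0 -5 0 0 -0.035 0.03'
python3 - <<'E'
from h import *
s=robot.read_state();print(s['ft_force'],s['moment'],s['joints']);rel([.4953,-.1,.25])
shot('s10','scene');shot('w10','wrist')
E
```

```text
clock: 13.85
eef_pos: [0.4945, -0.0972, 0.1559]
orientation: [-0.0, 0.794, 0.608, -0.0]
ft_force: [0.0, -0.1, -0.7]
opening: 0.03
[ 0.02787175 -0.05139082 -0.72257664] [ 0.02803748 -0.01663959  0.03664319] [ 0.4612245   0.22172962 -0.3840754   1.99784533  0.1018153   0.94081062
 -0.23745547]
shift tool [-0.0024  0.0015 -0.0941] rpy tool z in world [-6.e-04  3.e-04 -1.e+00]
tool y yaw -0.263
```

View pics/w10.png

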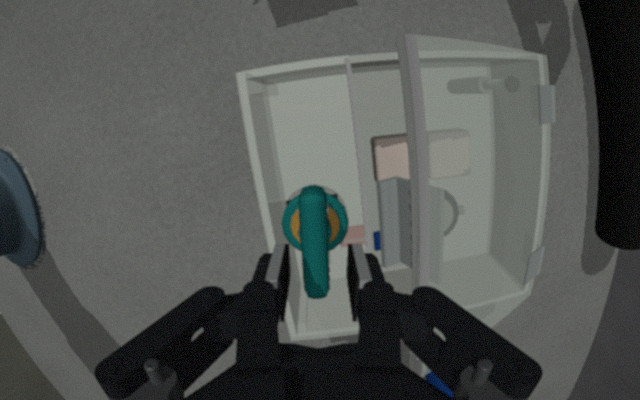

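```bash
python3 -m jog '0 0 0 0 0 -0.03 0.03;0 0 -3 0.01 -0.004 -0.07 0.02;0 0 -6 0.035 -0.012 -0.1 0;0 0 -8.3 0.055 -0.018 -0.104 0;0 0 -8.3 0.07 -0.021 -0.104 0;0 0 -8.3 0.07 -0.021 -0.104 0'
python3 - <<'E'
from h import *
s=robot.read_state();print(s['joints']);rel([.4922,-.0241,.26],-.118)
shot('s11','scene')
im=cv2.imread('pics/s11.png');cv2.imwrite('pics/s11c.png',cv2.resize(im[100:240,245:405],(685,600),interpolation=cv2.INTER_CUBIC))
E
```

```text
clock: 14.7
eef_pos: [0.4916, -0.0228, 0.2577]
orientation: [-0.001, 0.747, 0.665, -0.001]
ft_force: [0.6, -0.7, -0.6]
opening: -0.0
[ 0.40906291  0.08696598 -0.4655023   1.91648083  0.04207818  1.15054845
 -0.18775352]
shift tool [-0.0012  0.0007 -0.0023] rpy tool z in world [-2.9e-03  4.0e-04 -1.0e+00]
tool y yaw -0.1155
turn about tool z deg 0.14
```

View pics/s11c.png

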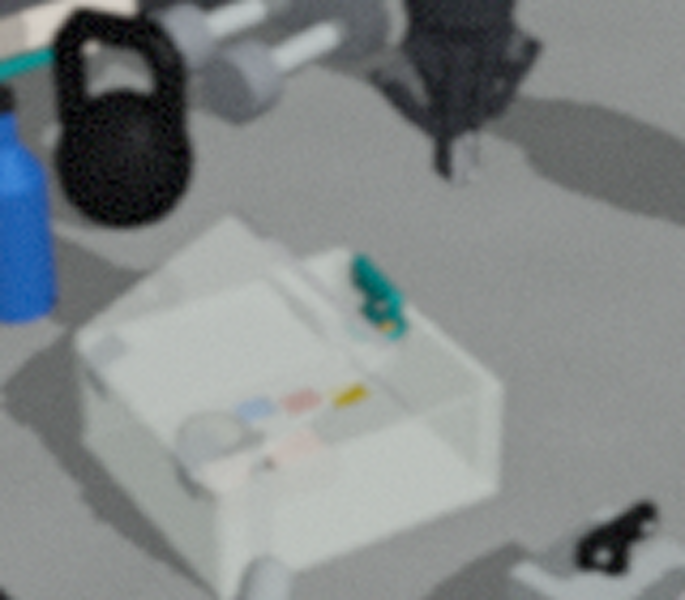

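The lid has sprung up and the key stays in the lock, turned across. Next I'll tilt the tool forward.

```bash
python3 -m jog '-10 0 0 0 0 0 0;-20 0 0 0 0 0 0;-30 0 0 0 0 0 0;-40 0 0 0 0 0 0;-45 0 0 0 0 0 0;-45 0 0 0 0 0 0;-45 0 0 0 0 0 0'
python3 - <<'E'
from h import *
np.set_printoptions(precision=4,suppress=True)
s=robot.read_state();print(s['joints']);P,Q=tool();print(Q.as_matrix())
ex=np.array([.993,-.1177,0]);ey=np.array([.1177,.993,0]);L=np.array([.4953,-.1,0]);B=L+.088*ex
def T(x,z,y=.075): return B+x*ex+y*ey+[0,0,z]
for x,z in((-.083,.18),(-.041,.137),(-.0365,.1416),(-.0235,.1647),(-.0028,.1876),(.0191,.205),(.044,.2177),(.0709,.2252),(.0988,.2272),(.1197,.225)):
  print(x,z,Q.inv().apply(T(x,z)-P))
E
```

```text
clock: 15.62
eef_pos: [0.4934, -0.0248, 0.2599]
orientation: [0.286, 0.691, 0.613, 0.254]
ft_force: [0.2, 0.3, -0.0]
opening: 0.0001
[ 0.4513 -0.3398 -0.5136  2.4599 -0.036   0.2073 -0.1918]
[[ 0.1189  0.7021  0.702 ]
 [ 0.9929 -0.0845 -0.0836]
 [ 0.0007  0.707  -0.7072]]
-0.083 0.18 [ 0.0005 -0.0454  0.0676]
-0.041 0.137 [ 0.0005 -0.0461  0.1277]
-0.0365 0.1416 [ 0.0005 -0.0396  0.1277]
-0.0235 0.1647 [ 0.0006 -0.0141  0.1205]
-0.0028 0.1876 [0.0006 0.0167 0.119 ]
0.0191 0.205 [0.0007 0.0445 0.1221]
0.044 0.2177 [0.0007 0.0711 0.1308]
0.0709 0.2252 [0.0007 0.0954 0.1445]
0.0988 0.2272 [0.0008 0.1166 0.1628]
0.1197 0.225 [0.0008 0.1298 0.1791]
```

```bash
python3 -m jog '0 0 0 0 -0.015 0.022 0;0 0 0 0 -0.03 0.045 0;0 0 0 0 -0.045 0.068 0;0 0 0 0 -0.045 0.068 0;0 0 0 0 -0.045 0.068 0'
python3 - <<'E'
from h import *
s=robot.read_state();print(s['joints'],s['ft_force']);P,Q=tool();shot('s12','scene');shot('w12','wrist')
im=cv2.imread('pics/s12.png');cv2.imwrite('pics/s12c.png',cv2.resize(im[100:240,245:405],(685,600),interpolation=cv2.INTER_CUBIC))
E
```

```text
clock: 16.25
eef_pos: [0.5007, -0.0331, 0.1911]
orientation: [0.282, 0.699, 0.613, 0.236]
ft_force: [0.2, 0.0, 0.5]
opening: -0.0001
[ 0.6673461  -0.1613606  -0.7525671   2.48812308  1.08848687  0.08604708
 -1.30830457] [0.23564323 0.00502521 0.53037812]
```

View pics/s12c.png

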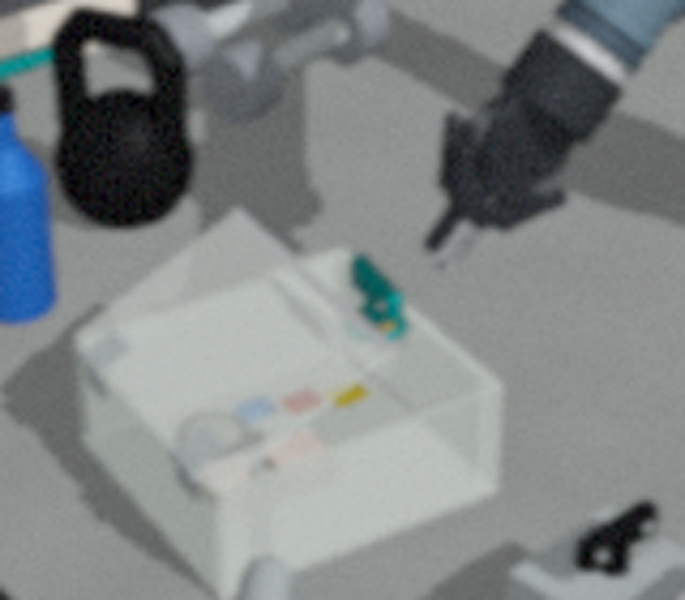

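View pics/w12.png

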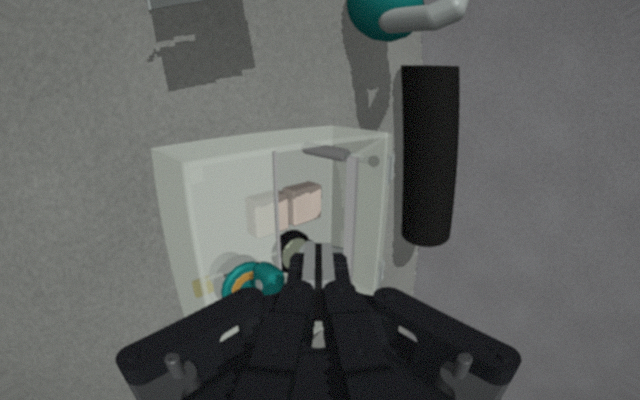

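```bash
python3 -m jog '6 0 0 0 0 0 0;12 0 0 0 0 0 0;12 0 0 0 0 0 0;12 0 0 0 0 0 0'
cat >> h.py <<'E'
ex=np.array([.993,-.1177,0]);ey=np.array([.1177,.993,0]);B=np.array([.4953,-.1,0])+.088*ex
def T(x,z,y=.075): return B+x*ex+y*ey+[0,0,z]
def inbox():
    P,Q=tool();print('tcp in box',np.round([(P-B)@ex,P@ey-B@ey,P[2]],4),'tool z in box',np.round([Q.apply([0,0,1])@v for v in(ex,ey,[0,0,1])],3))
def to(*pts,y=.075):
    P,Q=tool()
    for x,z in pts: print(x,z,np.round(Q.inv().apply(T(x,z,y)-P),4))
E
python3 - <<'E'
from h import *
np.set_printoptions(precision=4,suppress=True)
s=robot.read_state();print(s['joints'],s['ft_force']);inbox();P,Q=tool();print(Q.as_matrix())
to((-.0765,.1835),(-.0421,.1344),(-.0372,.1378))
E
```

```text
clock: 16.85
eef_pos: [0.5015, -0.0315, 0.192]
orientation: [0.207, 0.724, 0.635, 0.173]
ft_force: [0.1, 0.5, 1.1]
opening: -0.0001
[ 0.1364 -0.1121 -0.2307  2.3662  0.3004  0.3687 -0.4828] [0.1098 0.5138 1.102 ]
tcp in box [-0.0899  0.0687  0.192 ] tool z in box [ 0.519 -0.02  -0.854]
[[ 0.1341  0.8477  0.5132]
 [ 0.9909 -0.1075 -0.0813]
 [-0.0137  0.5194 -0.8544]]
-0.0765 0.1835 [0.0066 0.007  0.0141]
-0.0421 0.1344 [0.0079 0.0109 0.0739]
-0.0372 0.1378 [0.0079 0.0168 0.0735]
```

```bash
python3 -m jog '0 0 0 0.003 0.004 0.025 0;0 0 0 0.006 0.008 0.05 0;0 0 0 0.008 0.0095 0.072 0;0 0 0 0.008 0.0095 0.072 0'
python3 - <<'E'
from h import *
np.set_printoptions(precision=4,suppress=True)
s=robot.read_state();print(s['joints'],s['ft_force']);inbox()
shot('s13','scene')
im=cv2.imread('pics/s13.png');cv2.imwrite('pics/s13c.png',cv2.resize(im[100:240,245:405],(685,600),interpolation=cv2.INTER_CUBIC))
to((-.0388,.1379),(-.025,.16),(-.003,.185),(.0191,.205),(.044,.2177),(.0709,.2252),(.0988,.2272),(.1197,.225))
E
```

```text
clock: 17.35
eef_pos: [0.5435, -0.0319, 0.1312]
orientation: [0.206, 0.724, 0.636, 0.169]
ft_force: [0.2, -0.1, 0.3]
opening: -0.0
[ 0.1514  0.1002 -0.2536  2.3231  0.6817  0.2494 -0.8479] [ 0.2381 -0.1061  0.2638]
tcp in box [-0.0481  0.0733  0.1312] tool z in box [ 0.513 -0.023 -0.858]
-0.0388 0.1379 [ 0.0019  0.0109 -0.0003]
-0.025 0.16 [ 0.0017  0.0341 -0.0121]
-0.003 0.185 [ 0.0016  0.0659 -0.0222]
0.0191 0.205 [ 0.0017  0.0951 -0.028 ]
0.044 0.2177 [ 0.0019  0.123  -0.0261]
0.0709 0.2252 [ 0.0022  0.1499 -0.0187]
0.0988 0.2272 [ 0.0026  0.1749 -0.006 ]
0.1197 0.225 [0.003  0.1917 0.0066]
```

View pics/s13c.png

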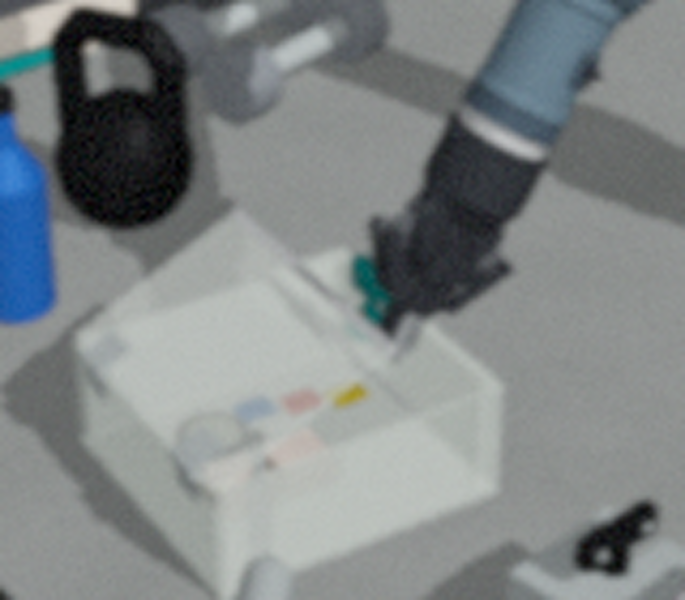

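```bash
python3 -m jog '0 0 0 0.002 0.011 0 0;0 0 0 0.002 0.023 -0.006 0;0 0 0 0.002 0.034 -0.012 0;0 0 0 0.002 0.05 -0.017 0;0 0 0 0.002 0.066 -0.022 0; 0 0 0 0.002 0.066 -0.022 0'
python3 - <<'E'
from h import *
np.set_printoptions(precision=4,suppress=True)
s=robot.read_state();print(s['joints'],s['ft_force']);inbox()
shot('s14','scene')
im=cv2.imread('pics/s14.png');cv2.imwrite('pics/s14c.png',cv2.resize(im[100:240,245:405],(685,600),interpolation=cv2.INTER_CUBIC))
to((.0191,.205),(.044,.2177),(.0709,.2252),(.0988,.2272),(.1197,.225))
E
```

```text
clock: 18.15
eef_pos: [0.5915, -0.035, 0.1888]
orientation: [0.209, 0.724, 0.635, 0.172]
ft_force: [-0.4, -0.0, 0.1]
opening: -0.0
[ 0.224   0.0866 -0.3115  2.1839  0.4287  0.3702 -0.5711] [-0.4287 -0.0258  0.0784]
tcp in box [-0.0001  0.0759  0.1888] tool z in box [ 0.52  -0.023 -0.854]
0.0191 0.205 [-0.0007  0.0268 -0.0044]
0.044 0.2177 [-0.0005  0.0546 -0.0024]
0.0709 0.2252 [-0.0002  0.0815  0.0051]
0.0988 0.2272 [0.0003 0.1064 0.0179]
0.1197 0.225 [0.0006 0.1232 0.0306]
```

View pics/s14c.png

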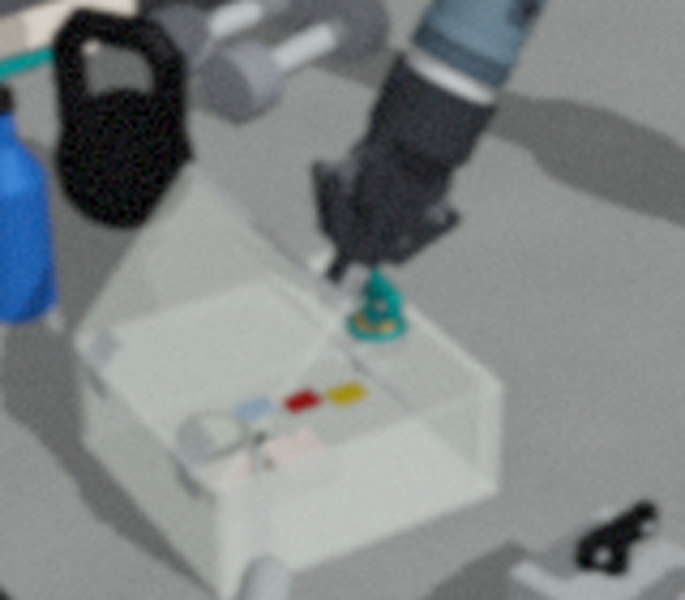

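Run:
```python
from h import *
im=np.hstack([cv2.resize(cv2.imread(f'pics/{n}.png')[150:185,318:348],(390,455),interpolation=cv2.INTER_CUBIC) for n in('s11','s14')]);cv2.imwrite('pics/k14.png',im)
shot('t14','top');im=cv2.imread('pics/t14.png');cv2.imwrite('pics/t14c.png',cv2.resize(im[165:265,295:385],(540,600),interpolation=cv2.INTER_CUBIC))
```

```text
(no output)
```

View pics/k14.png

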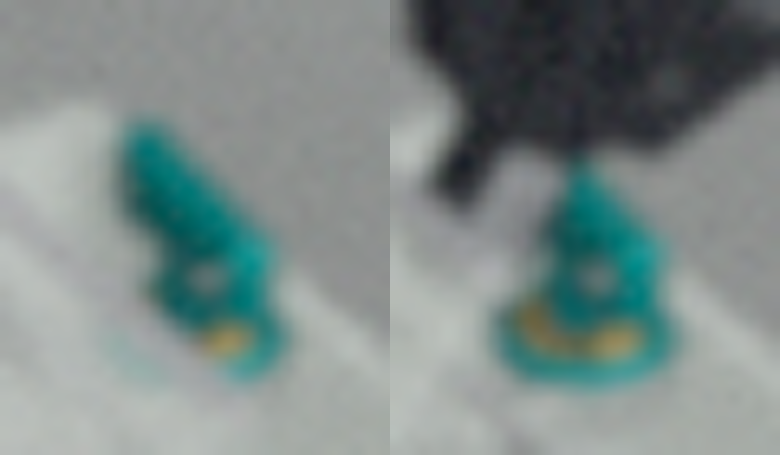

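View pics/t14c.png

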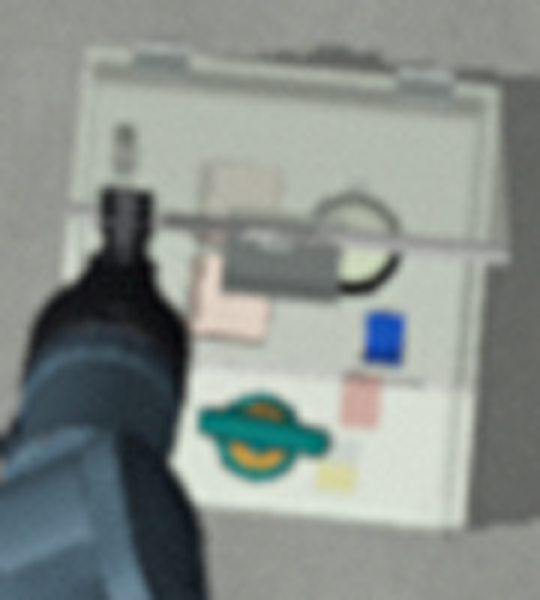

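The top view shows the key still crosswise, about 5° past the box's y direction (its play), so nothing was knocked. I'll go on pushing.

```bash
python3 -m jog '0 0 0 0 0.014 -0.003 0;0 0 0 0 0.027 -0.004 0;0 0 0 0 0.041 -0.003 0;0 0 0 0 0.055 -0.002 0;0 0 0 0 0.068 0.001 0;0 0 0 0 0.081 0.005 0;0 0 0 0 0.094 0.011 0;0 0 0 0 0.106 0.018 0'
python3 - <<'E'
from h import *
np.set_printoptions(precision=4,suppress=True)
s=robot.read_state();print(s['joints'],s['ft_force']);inbox()
shot('s15','scene')
im=cv2.imread('pics/s15.png');cv2.imwrite('pics/s15c.png',cv2.resize(im[80:240,235:405],(638,600),interpolation=cv2.INTER_CUBIC))
to((.0988,.2272),(.1197,.225),(.135,.222))
E
```

```text
clock: 19.25
eef_pos: [0.6899, -0.0479, 0.2251]
orientation: [0.207, 0.724, 0.636, 0.17]
ft_force: [-0.5, -0.2, 0.4]
opening: 0.0001
[ 0.2363  0.2244 -0.3067  1.9344  0.3793  0.4862 -0.4656] [-0.5302 -0.1559  0.4114]
tcp in box [0.0991 0.0747 0.2251] tool z in box [ 0.516 -0.023 -0.856]
0.0988 0.2272 [ 0.0004 -0.0008 -0.0024]
0.1197 0.225 [0.0008 0.016  0.0103]
0.135 0.222 [0.0011 0.0275 0.0208]
```

View pics/s15c.png

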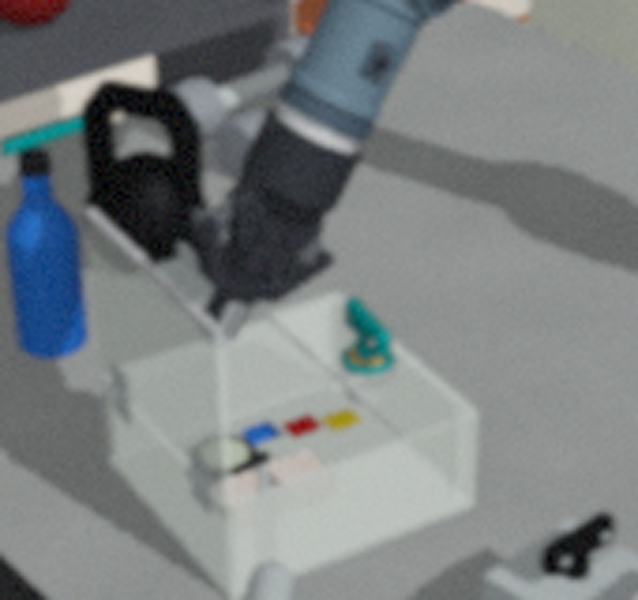

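```bash
python3 -m jog '0 0 0 0 0.008 0.005 0;0 0 0 0 0.016 0.011 0;0 0 0 0 0.021 0.015 0;0 0 0 0 0.021 0.015 0;0 0 0 0 0.005 0 0;0 0 0 0 -0.025 -0.015 0;0 0 0 0 -0.055 -0.03 0'
python3 - <<'E'
from h import *
np.set_printoptions(precision=4,suppress=True)
s=robot.read_state();print(s['joints'],s['ft_force']);inbox()
shot('s16','scene')
im=cv2.imread('pics/s16.png');cv2.imwrite('pics/s16c.png',cv2.resize(im[80:240,235:405],(638,600),interpolation=cv2.INTER_CUBIC))
E
```

```text
clock: 20.18
eef_pos: [0.6256, -0.0392, 0.2224]
orientation: [0.207, 0.724, 0.636, 0.17]
ft_force: [-0.1, -0.4, 0.7]
opening: 0.0
[ 0.2479  0.1061 -0.3253  2.0779  0.3506  0.4551 -0.4722] [-0.0541 -0.4277  0.6705]
tcp in box [0.0342 0.0758 0.2224] tool z in box [ 0.516 -0.023 -0.856]
```

View pics/s16c.png

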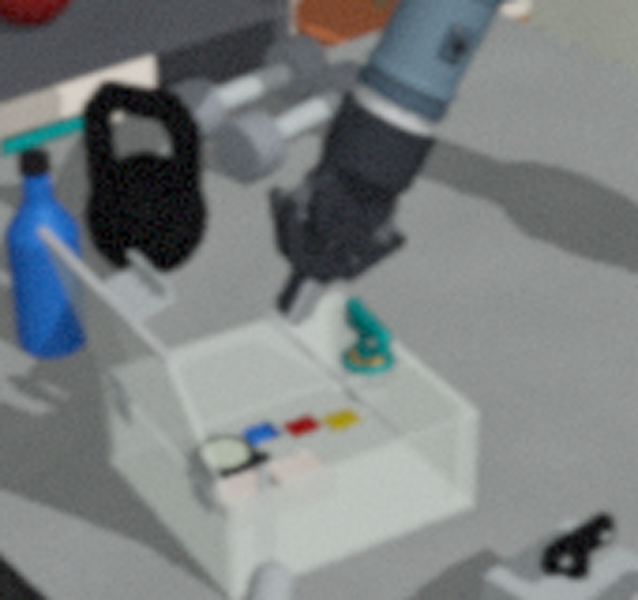

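The lid lies back past upright and stays there with the tool away. I'll retreat up and check everything.

```bash
python3 -m jog '0 0 0 0 0 -0.03 0;0 0 0 0 0 -0.07 0;0 0 0 0 0 -0.1 0;0 0 0 0 0 -0.1 0;0 0 0 0 0 -0.1 0;0 0 0 0 0 -0.1 0'
python3 - <<'E'
from h import *
s=robot.read_state();print(s['joints'].round(3),s['ft_force']);inbox()
shot('s17','scene');shot('t17','top')
im=cv2.imread('pics/s17.png');cv2.imwrite('pics/s17c.png',cv2.resize(im[80:300,205:505],(798,585),interpolation=cv2.INTER_CUBIC))
im=cv2.imread('pics/t17.png');cv2.imwrite('pics/t17c.png',cv2.resize(im[100:280,150:450],(798,479),interpolation=cv2.INTER_CUBIC))
E
```

```text
clock: 20.98
eef_pos: [0.5751, -0.0312, 0.3061]
orientation: [0.206, 0.724, 0.636, 0.169]
ft_force: [-0.5, 0.4, -0.0]
opening: -0.0001
[ 0.28  -0.098 -0.346  2.083  0.149  0.63  -0.3  ] [-0.49492772  0.42541964 -0.01300106]
tcp in box [-0.0168  0.0777  0.3061] tool z in box [ 0.513 -0.023 -0.858]
```

View pics/s17c.png

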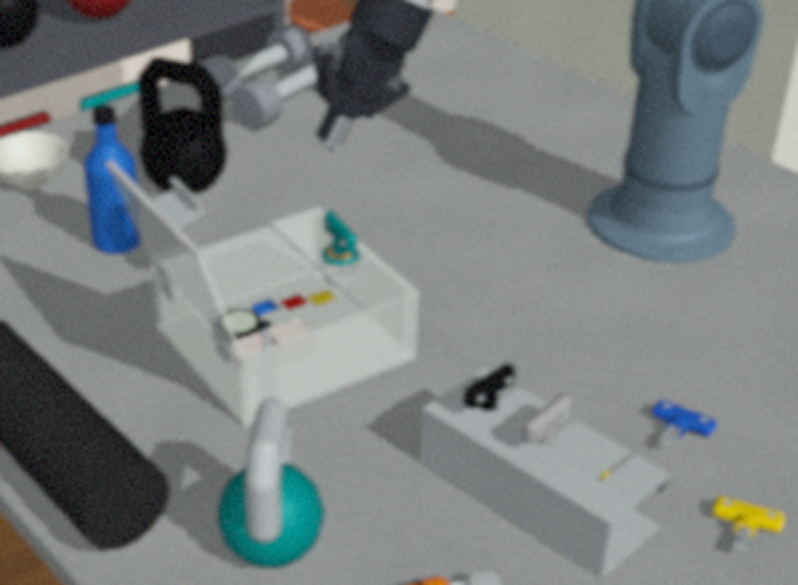

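View pics/t17c.png

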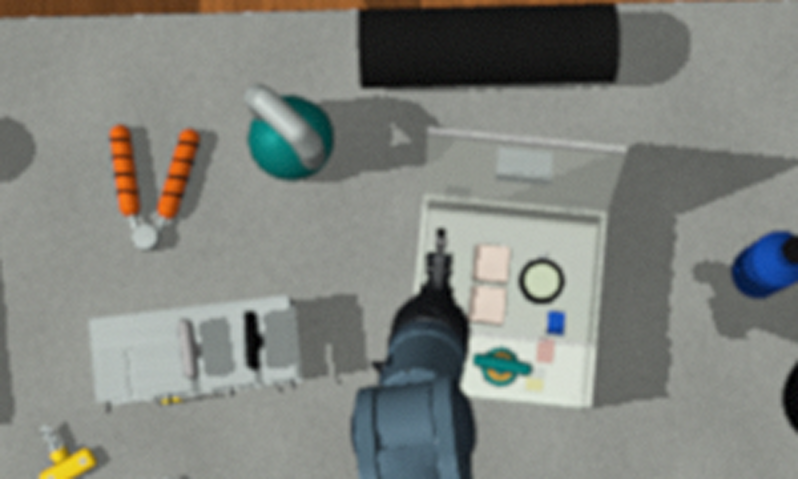

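```bash
python3 -c "
from station import robot
print(robot.hand_in(), robot.read_state()['clock'])"
```

```text
the job is handed in; nothing more can be done
the job is handed in; nothing more can be done
```

I finished the job and handed it in at about 21 s of the 59 s allowed; the hand-in gave no verdict.

- **Key:** I lifted the teal key out of the plate's left slot and pushed it home in the lock. Pressing 3 mm further at TCP z ≈ 0.121 m (expected 0.1216) gave about 23 N, so the collar was seated.
- **Turn:** I turned it clockwise until the moment rose to about 0.35 N m, well above the 0.1 N m of turning friction, which I took as the stop. I then released the key and left it in the lock.
- **Lid:** It sprang up. I swung it back with the closed, tilted fingers, and it stayed lying back past upright in the pictures taken after I pulled away.

**Last checks:** In the final scene and top pictures the key is in the lock, crosswise and about 5–7° past square, which fits its play at the stop. The grey and black keys, the bottle, the grip trainer and both kettlebells look unmoved, and the tool was clear of everything with no contact force.

**What disagreed:**
- The cameras differed by up to about 5 mm on where the key sat in the jaws. The slot's flared mouth took that up, and the highest sideways force was about 16 N.
- The planned 45° tilt for the lid push came close to joint limits, so I used about 31° instead.

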